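Check which brake lever stops short of its bar

ROBOT

A 7-joint arm with a two-finger parallel gripper is mounted at the origin on the work surface; the furniture and walls round the work are solid. World frame = base frame: x ahead of the robot, y to its left, z up, the work surface at z = 0. Lengths are in m, angles in degrees, forces in N, time in s.
With the tool pointing down it reaches from about 0.425 to 0.875 m from the base axis. Payload 4.7 kg.
Tool frame: the origin (TCP) lies at the centre of the arm's flange, where the gripper is bolted on; the fingertips stand 182 mm ahead of it and the grasp point (between the pads) lies 164 mm ahead of it; z points along the fingers, x is the direction in which the jaws open and shut, and the axes are right-handed (so a half turn about z gives the same grasp; the last joint's range is limited). The gripper opens to 87 mm and grips with 3 to 60 N. Pads are 19 mm wide; open, the fingers measure 117 mm over their backs; the gripper's body (75 mm by 190 mm) begins 51 mm behind the grasp point.
Start: joints at [0.808, 18.392, -4.016, 83.108, 1.295, 78.541, -3.26], TCP at [0.65, -0, 0.405] pointing down, gripper open.
Joint ranges: [-163.93, 163.93], [-17.29, 119.83], [-79.2, 71.16], [3.27, 140.29], [-89.18, 269.18], [5.43, 117.66], [-154.24, 154.24]. Speed limits (degrees/s): [147.25, 147.25, 180, 180, 180, 180, 180].

INTERFACE

Orientations are given as [roll, pitch, yaw] about the fixed x, y, z axes, in that order (R = Rz(yaw) Ry(pitch) Rx(roll)).
In Python, from cell import env gives the robot as it stands. The module is installed in compiled form; this text tells all that it offers.
- The arm moves only by the tool carry_out, never from a script. Its argument "increments" is a list of rows, each a list of 5 numbers: the shift along the world's x, y, z in m, then the turn about the world's z in degrees, then the gripper's target within -1 to 1 (shut at 1, half-way at 0, fully open at -1). In form: [[dx, dy, dz, spin, jaw], ...]. A call has 1 to 20 rows; each row is the pose to reach, as a shift and turn from the pose commanded when the call began; what a row does not reach only later rows make up. A row lasts 1/10 s, in which the tool goes at most 50 mm and 8.59 degrees, less where a joint would pass 70% of its speed; a pose out of reach is approached as far as the arm can. A call with a gripper value outside its range is refused whole. The fingers move at their own pace and stop on an object; "grip_force" is the grip in N (left out, the last holds). Time passes only in rows, so rows that repeat a pose let the fingers close. It gives the time, the measured TCP pose, the force and the opening at its end, in the units of the state.
- env.get_obs(): the state, without advancing time (a new reading comes with each control period).
- env.read_camera(name): name is "scene" or "side" or "wrist"; returns (picture, depth): 384x512x3 uint8, red, green, blue; 384x512 float32, m along the optical axis (not along the pixel's ray), 0 where there is no reading.
- env.get_calibration(name): a dict with "K" (3x3 intrinsics, pixels), "camera_from_world" (4x4, takes a point from world to camera coordinates); the wrist camera has in their place "T_tool_cam" (4x4, takes a point from camera to tool coordinates, whose origin is the TCP and whose axes are the tool frame's). Camera axes: x right, y down, z forward; pixel columns grow to the right and rows downward; lengths in m; the calibration is good to about 2 mm. The wrist camera is an equidistant fisheye: a pixel r from the principal point sees the ray r / f radians off the axis. A picture is of the moment at which its call begins: read the wrist's pose just before it. get_calibration takes no time and is no camera call.
- env.sign_off(): hands the job in, once; it reports no verdict.
The state is a dict: "time_s": time; "qpos": joint angles; "joint_velocities": joint speeds; "effort": joint torques, N m; "tool_pos": TCP position; "tool_rot": TCP orientation; "force": force on the tool from outside, world axes, zero at the start; "wrist_torque": the same for the moment, N m; "grip_width": finger opening in m.
Only numpy, scipy, OpenCV 4.12 (cv2) and the standard library are available. Lean on these libraries where they do the work, as an engineer would, in place of code of your own. Each camera call takes 0.05 s, during which the arm holds its last target.

TASK

Check the two trolley brake handles on the desk: press the lever of the handle nearer the robot in towards its bar as far as it will go and let it spring back, then press the lever of the farther one in the same way, to find which of the two stops clearly short of its bar. Finish while holding that sound lever pressed in against its stop, with the other lever back at rest. Press gently with the outside of the fingers only, pausing for a moment at the end of each stroke; take nothing between the fingers, keep off the bars, and leave the other things where they stand.

Things in the scene. Friction and masses are not known exactly. Their poses are not given: they have to be found in the camera images.
- handle_p: One of two like-looking brake handles fixed to the desk one beyond the other, just right of a 0.38 m tall monitor that stands along y = 0.15 m; origin at desk level under the middle of its bar. Its y runs along the bar, -x is the lever's side, facing the monitor. 131 mm tall. Bar: 124 mm long, 28 mm thick, axis 110 mm above the desk, on two posts. The lever's upright pivot is at x -24, y +39 mm; its blade runs from there towards -y.
- press_p (a point): Point to press on the outer face (away from the bar) of handle_p's lever blade, 66 mm from the pivot, at mid height, 110 mm above the desk. Axes turn with the blade: +x is the direction to press, square to the blade; +y along it to the pivot; z up. Metal blade 10 mm thick, 18 mm tall, 92 mm from pivot to the centre of its 18 mm ball end.
- lever_p (a joint): Lever angle, rad: 0 at rest, growing as pressed (counter-clockwise from above); at 0.50 it is parallel with and beside the bar. Spring return, 2 to 5.5 N at the press point. One lever, not told which, is sound: hard stop at 0.24 (press point moves 16 mm, ball end 24 mm short of the bar); the worn one runs on to 0.50 (33 mm). At the limit force rises steeply.
- handle_q: One of two like-looking brake handles fixed to the desk one beyond the other, just right of a 0.38 m tall monitor that stands along y = 0.15 m; origin at desk level under the middle of its bar. Its y runs along the bar, -x is the lever's side, facing the monitor. 131 mm tall. Bar: 124 mm long, 28 mm thick, axis 110 mm above the desk, on two posts. The lever's upright pivot is at x -24, y +39 mm; its blade runs from there towards -y.
- press_q (a point): Point to press on the outer face (away from the bar) of handle_q's lever blade, 66 mm from the pivot, at mid height, 110 mm above the desk. Axes turn with the blade: +x is the direction to press, square to the blade; +y along it to the pivot; z up. Metal blade 10 mm thick, 18 mm tall, 92 mm from pivot to the centre of its 18 mm ball end.
- lever_q (a joint): Lever angle, rad: 0 at rest, growing as pressed (counter-clockwise from above); at 0.50 it is parallel with and beside the bar. Spring return, 2 to 5.5 N at the press point. One lever, not told which, is sound: hard stop at 0.24 (press point moves 16 mm, ball end 24 mm short of the bar); the worn one runs on to 0.50 (33 mm). At the limit force rises steeply.
- dropper_bottle: Loose dropper bottle, 30 mm across, 91 mm tall, standing behind one handle's bar (on the side away from its lever); origin under its base. Leave alone.
- specimen_cup: Loose clear specimen cup, 50 mm across, 79 mm tall, standing behind the other handle's bar; origin under its base. Leave alone.
- rubber_stamp: Loose rubber stamp, 26 x 54 x 62 mm, on the desk to the right of the nearer handle; origin under its base. Leave alone.
- marker: Loose marker pen lying on the desk to the right of the handles and a little nearer the robot, 132 mm long, 12 mm thick; origin under its middle. Leave alone.

How it is judged (in metres and radians):
On the way, in this order (a step that is already met when the one before it is completed fails the run):
1. the nearer handle's lever is pressed in to its limit for a moment (((y of handle_p in the frame of handle_q below 0 m and value of joint lever_p above 0.22 rad) or (y of handle_q in the frame of handle_p below 0 m and value of joint lever_q above 0.475 rad))), for 0.3 s.
2. then the farther handle's lever is pressed in to its limit for a moment (((y of handle_q in the frame of handle_p below 0 m and value of joint lever_p above 0.22 rad) or (y of handle_p in the frame of handle_q below 0 m and value of joint lever_q above 0.475 rad))), for 0.3 s.
At the end, for the whole second after the job is handed in: The sound lever (the one that stops short of its bar) is held against its stop, within 0.02 rad of it, by the fingers pressing its blade with over 1 N; the worn lever is back within 0.04 rad of rest (value of joint lever_p above 0.22 rad and value of joint lever_q below 0.04 rad and contact force between the fingers and lever_p above 1 N); the arm keeps its last pose, push and grip.
It fails at once if the bar or its posts are pushed or gripped (contact force between any of the arm, the fingers and handle_p_c5 above 3 N or contact force between any of the arm, the fingers and handle_p_c7 above 3 N or contact force between any of the arm, the fingers and handle_p_c9 above 3 N or contact force between any of the arm, the fingers and handle_p_c10 above 3 N or contact force between any of the arm, the fingers and handle_p_c11 above 3 N or contact force between any of the arm, the fingers and handle_q_c5 above 3 N or contact force between any of the arm, the fingers and handle_q_c7 above 3 N or contact force between any of the arm, the fingers and handle_q_c9 above 3 N or contact force between any of the arm, the fingers and handle_q_c10 above 3 N or contact force between any of the arm, the fingers and handle_q_c11 above 3 N).
It fails at once if a lever is forced with more than 45 N (contact force between the fingers and lever_p above 45 N or contact force between the fingers and lever_q above 45 N).
It fails at once if a lever is taken between the fingers ((x of the grasp point in the frame of press_p between -0.002 and 0.02 m and y of the grasp point in the frame of press_p between -0.035 and 0.058 m and z of the grasp point in the frame of press_p between -0.05 and 0.02 m) or (x of the grasp point in the frame of press_q between -0.002 and 0.02 m and y of the grasp point in the frame of press_q between -0.035 and 0.058 m and z of the grasp point in the frame of press_q between -0.05 and 0.02 m)).
It fails at once if a bystander is moved more than 20 mm or lifted (distance of any of dropper_bottle, specimen_cup, rubber_stamp, marker from where it was at the start of the episode above 0.02 m).
It also fails if it takes over 58 s, if anything falls off the work surface, if the arm or the gripper's body presses on something with over 40 N, if the wrist force passes 120 N, or if a joint passes its speed limit or range.

## Working session

There is one attempt and no reset: what is moved stays moved. The work goes in short steps, Python scripts to look and compute and a tool call to move; the robot and the scene stay as the last step left them, time stands still between calls to the robot, and variables do not carry over. Pictures are saved under pics/ and viewed, and the job is handed in when it is done.

Besides the shell and the picture viewer there is one more tool, called after "Emit:" by a JSON object that holds its "fn" and its "kwargs". carry_out: Moves the arm, as the interface text tells. Its arguments: {"type":"object","properties":{"increments":{"type":"array"},"grip_force":{"type":"number"}},"required":["increments"]}

```bash
mkdir -p pics
python3 - <<'E'
from cell import env
import cv2,numpy as np
o=env.get_obs()
print({k:np.round(v,4) for k,v in o.items()})
for n in ["scene","side","wrist"]:
    p,d=env.read_camera(n); cv2.imwrite(f"pics/{n}0.png",cv2.cvtColor(p,cv2.COLOR_RGB2BGR)); np.save(f"{n}0.npy",d)
    c=env.get_calibration(n); print(n,{k:np.round(v,3).tolist() for k,v in c.items()})
E
```

```text
{'time_s': np.float64(0.0), 'qpos': array([ 0.8081, 18.4389, -4.0157, 83.1755,  1.2956, 78.5404, -3.26  ]), 'joint_velocities': array([-0.0533, -0.0185,  0.0042, -0.0216,  0.0017,  0.0352, -0.1163]), 'effort': array([-3.00000e-04, -4.91285e+01, -4.03900e-01, -3.12526e+01,
       -6.41000e-02,  4.38000e-02,  2.00000e-04]), 'tool_pos': array([ 0.6498, -0.    ,  0.4037]), 'tool_rot': array([1.799936e+02, 1.095000e-01, 1.900000e-03]), 'force': array([-0.5233,  0.5403,  0.5076]), 'wrist_torque': array([ 0.0171, -0.0086, -0.0174]), 'grip_width': np.float64(0.0872)}
scene {'K': [[352.663, 0.0, 255.547], [0.0, 352.663, 195.14], [0.0, 0.0, 1.0]], 'camera_from_world': [[0.549, -0.835, 0.018, -0.34], [-0.622, -0.423, -0.66, 0.341], [0.559, 0.351, -0.751, 0.633], [0.0, 0.0, 0.0, 1.0]]}
side {'K': [[419.892, 0.0, 254.93], [0.0, 419.892, 197.422], [0.0, 0.0, 1.0]], 'camera_from_world': [[0.902, -0.43, 0.02, -0.509], [-0.186, -0.433, -0.882, 0.152], [0.388, 0.792, -0.471, 0.774], [0.0, 0.0, 0.0, 1.0]]}
wrist {'K': [[297.319, 0.0, 254.328], [0.0, 297.319, 197.412], [0.0, 0.0, 1.0]], 'T_tool_cam': [[1.0, -0.0, 0.0, 0.0], [0.0, 0.971, 0.241, -0.064], [-0.0, -0.241, 0.971, 0.021], [0.0, 0.0, 0.0, 1.0]]}
```

View pics/scene0.png

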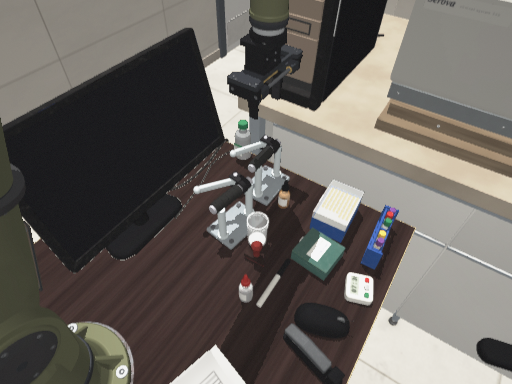

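View pics/side0.png

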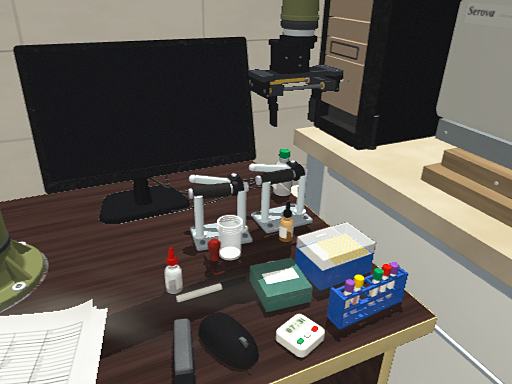

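View pics/wrist0.png

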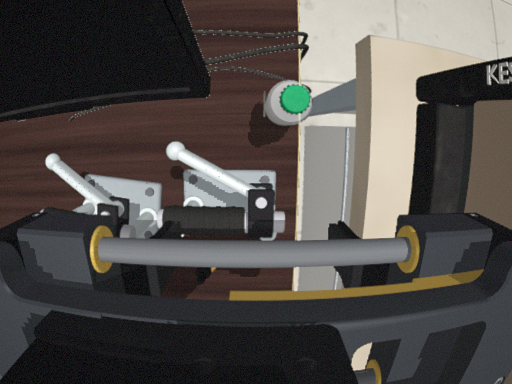

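The nearer handle's lever ball is at about scene (198,189), and the farther one's is at about (236,154). The levers point back towards the robot and are splayed towards the monitor. Next I'll build a metric top view from the depth.

```bash
cat > h.py <<'E'
import numpy as np,cv2
from cell import env
def cloud(n,d,obs=None):
    c=env.get_calibration(n);K=c["K"]
    v,u=np.mgrid[:384,:512].astype(float)
    if n=="wrist":
        a=(u-K[0,2])/K[0,0];b=(v-K[1,2])/K[1,1];r=np.hypot(a,b)+1e-9
        x=np.sin(r)*a/r/np.cos(r);y=np.sin(r)*b/r/np.cos(r)
    else: x=(u-K[0,2])/K[0,0];y=(v-K[1,2])/K[1,1]
    P=np.stack([x*d,y*d,d,np.ones_like(d)],-1).reshape(-1,4)
    if n=="wrist":
        from scipy.spatial.transform import Rotation as R
        T=np.eye(4);T[:3,:3]=R.from_euler('xyz',obs["tool_rot"],degrees=True).as_matrix();T[:3,3]=obs["tool_pos"]
        P=P@(T@c["T_tool_cam"]).T
    else: P=P@np.linalg.inv(c["camera_from_world"]).T
    return P[:,:3].reshape(384,512,3)
E
python3 - <<'E'
from h import *
o=env.get_obs()
ims=[]
for n in ["scene","side","wrist"]:
    d=np.load(f"{n}0.npy");p=cv2.imread(f"pics/{n}0.png");P=cloud(n,d,o)
    ok=(d>0)&(P[...,0]>.4)&(P[...,0]<.9)&(P[...,1]>-.25)&(P[...,1]<.2)&(P[...,2]>-.02)&(P[...,2]<.22)
    im=np.zeros((450,500,3),np.uint8)
    q=P[ok];col=p[ok];s=np.argsort(q[:,2]);q=q[s];col=col[s]
    for (x,y,z),c in zip(q,col):
        cv2.circle(im,(int((x-.4)*1000),int((.2-y)*1000)),1,c.tolist(),-1)
    ims.append(im)
    # lever-like: bright, z 0.095..0.125
    b=ok&(p.min(-1)>120)&(abs(P[...,2]-.11)<.014)&(P[...,1]<.13)
    print(n,b.sum(),P[b].min(0).round(3),P[b].max(0).round(3))
    np.save(f"L_{n}.npy",P[b])
cv2.imwrite("pics/top.png",np.hstack(ims[:2])[:, :][:400,:,:] if 0 else cv2.resize(np.hstack(ims[:2]),(800,360)))
cv2.imwrite("pics/topw.png",ims[2]);cv2.imwrite("pics/tops.png",ims[0]);cv2.imwrite("pics/topsd.png",ims[1])
for n,box in [("scene",(180,120,130,130)),("side",(170,130,160,150))]:
    p=cv2.imread(f"pics/{n}0.png");x,y,w,h=box;cv2.imwrite(f"pics/z_{n}.png",cv2.resize(p[y:y+h,x:x+w],None,fx=4,fy=4,interpolation=cv2.INTER_CUBIC)[:600,:800])
E
```

```text
scene 744 [ 0.4   -0.063  0.096] [0.748 0.13  0.124]
side 884 [ 0.4   -0.064  0.096] [0.748 0.122 0.123]
wrist 2789 [ 0.401 -0.106  0.097] [0.746 0.13  0.123]
```

View pics/tops.png

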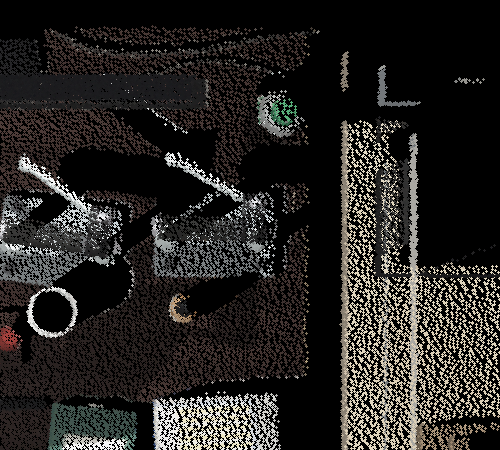

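View pics/topw.png

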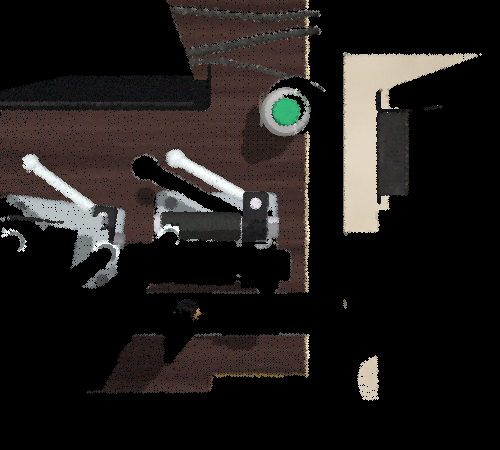

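View pics/z_scene.png

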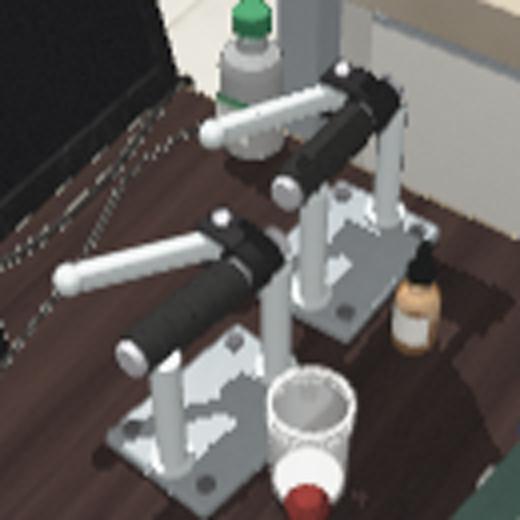

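Run:
```python
from h import *
o=env.get_obs()
for n in ["scene","side"]:
    d=np.load(f"{n}0.npy");P=cloud(n,d,o);p=cv2.imread(f"pics/{n}0.png")
    for z in np.arange(.1,.42,.04):
      for x0 in (.3,.4,.5,.56):
        m=(d>0)&(abs(P[...,2]-z)<.01)&(abs(P[...,0]-x0)<.04)&(P[...,1]>.07)&(P[...,1]<.25)
        if m.sum()>10:print(n,round(z,2),x0,m.sum(),np.percentile(P[m][:,1],[2,50,98]).round(3))
    m=(d>0)&(P[...,2]>.15)&(P[...,2]<.36)&(P[...,1]>.07)&(P[...,1]<.2)&(P[...,0]<.7);print("xmax",np.percentile(P[m][:,0],[99,100]))
    # arm seen
    m=(d>0)&(P[...,2]>.3)&(abs(P[...,0]-.65)<.2)&(abs(P[...,1])<.2);q=P[m]
    for z in np.arange(.3,.7,.04):
        s=q[abs(q[:,2]-z)<.02]
        if len(s)>5:print("arm",n,round(z,2),s.min(0).round(3),s.max(0).round(3))
# lever fits
for n in ["scene","side","wrist"]:
    L=np.load(f"L_{n}.npy")
    for nm,(a,b) in {"near":(.415,.52),"far":(.56,.67)}.items():
        s=L[(L[:,0]>a)&(L[:,0]<b)&(L[:,1]<.06)&(L[:,1]>-.01)]
        vx,vy,x0,y0=cv2.fitLine(s[:,:2].astype(np.float32),cv2.DIST_HUBER,0,.001,.001).ravel()
        t=(s[:,:2]-[x0,y0])@[vx,vy]
        print(n,nm,len(s),"ang",np.degrees(np.arctan2(vy,vx)).round(1),"ends",(np.array([x0,y0])+t.min()*np.array([vx,vy])).round(4),(np.array([x0,y0])+t.max()*np.array([vx,vy])).round(4),"z",s[:,2].max().round(3))
```

```text
scene 0.1 0.3 71 [0.09  0.092 0.094]
scene 0.1 0.4 65 [0.09  0.092 0.094]
scene 0.1 0.5 51 [0.091 0.092 0.094]
scene 0.1 0.56 43 [0.091 0.092 0.094]
scene 0.14 0.3 312 [0.101 0.105 0.108]
scene 0.14 0.4 249 [0.101 0.105 0.108]
scene 0.14 0.5 201 [0.101 0.104 0.108]
scene 0.14 0.56 197 [0.099 0.104 0.108]
scene 0.18 0.3 351 [0.111 0.114 0.118]
scene 0.18 0.4 277 [0.111 0.114 0.118]
scene 0.18 0.5 227 [0.111 0.115 0.118]
scene 0.18 0.56 212 [0.109 0.114 0.118]
scene 0.22 0.3 385 [0.121 0.124 0.128]
scene 0.22 0.4 310 [0.121 0.125 0.128]
scene 0.22 0.5 237 [0.121 0.124 0.128]
scene 0.22 0.56 227 [0.119 0.124 0.128]
scene 0.26 0.3 427 [0.131 0.134 0.138]
scene 0.26 0.4 346 [0.131 0.135 0.138]
scene 0.26 0.5 266 [0.131 0.135 0.138]
scene 0.26 0.56 244 [0.129 0.134 0.138]
scene 0.3 0.3 487 [0.141 0.144 0.148]
scene 0.3 0.4 375 [0.141 0.145 0.148]
scene 0.3 0.5 300 [0.141 0.145 0.148]
scene 0.3 0.56 273 [0.139 0.144 0.148]
scene 0.34 0.3 551 [0.151 0.155 0.158]
scene 0.34 0.4 425 [0.151 0.155 0.158]
scene 0.34 0.5 334 [0.151 0.155 0.158]
scene 0.34 0.56 314 [0.149 0.154 0.158]
scene 0.38 0.
[... 1713 characters left out ...]
.3 [ 0.45  -0.079  0.3  ] [0.85  0.153 0.32 ]
arm side 0.34 [ 0.45  -0.079  0.32 ] [0.85  0.162 0.36 ]
arm side 0.38 [ 0.45  -0.079  0.36 ] [0.85  0.165 0.4  ]
arm side 0.42 [ 0.609 -0.079  0.4  ] [0.85  0.109 0.44 ]
arm side 0.46 [ 0.611 -0.079  0.44 ] [0.85  0.109 0.469]
scene near 243 ang -36.3 ends [0.4189 0.0392] [ 0.4986 -0.0195] z 0.123
scene far 224 ang -29.6 ends [0.5656 0.0431] [ 0.6501 -0.0049] z 0.12
side near 248 ang -34.7 ends [0.4195 0.0373] [ 0.4874 -0.0098] z 0.121
side far 250 ang -28.8 ends [0.5657 0.0418] [ 0.647  -0.0028] z 0.121
wrist near 957 ang -36.4 ends [0.4255 0.0445] [ 0.5055 -0.0144] z 0.123
wrist far 1243 ang -28.9 ends [0.5682 0.0466] [ 0.6673 -0.0081] z 0.123
```

View pics/topsd.png

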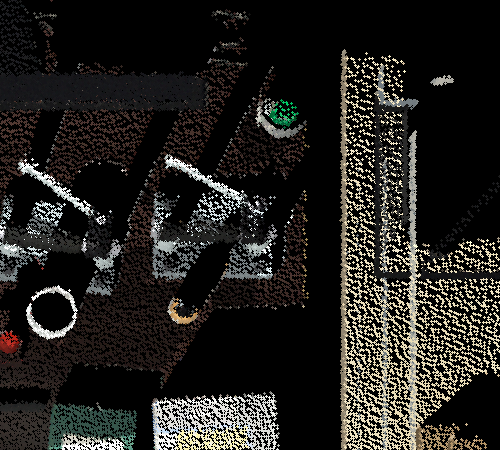

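View pics/z_side.png

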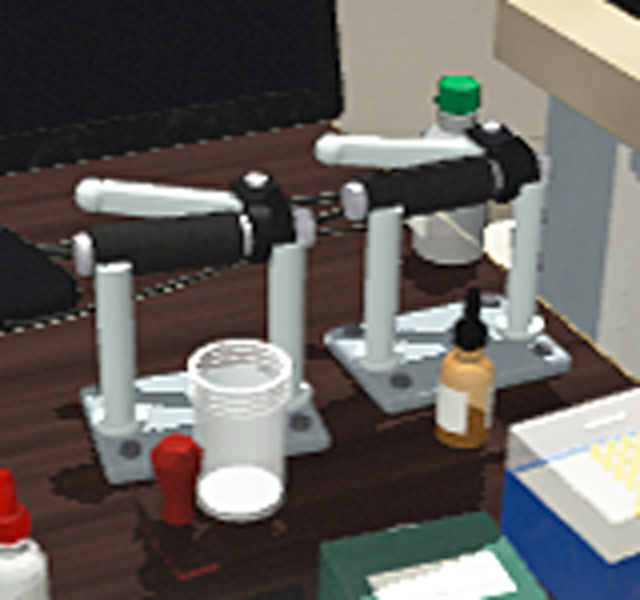

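Run:
```python
from h import *
o=env.get_obs()
for n in ["scene","side","wrist"]:
    d=np.load(f"{n}0.npy");P=cloud(n,d,o)
    m=(d>0)&(P[...,2]>.02)&(P[...,2]<.3)&(P[...,1]>.05)&(P[...,1]<.14)&(P[...,0]>.64)&(P[...,0]<.73)
    q=P[m]
    for z in np.arange(.03,.2,.02):
        s=q[abs(q[:,2]-z)<.01]
        if len(s)>3:print(n,round(z,2),len(s),s.min(0).round(3),s.max(0).round(3))
```

```text
scene 0.03 14 [0.658 0.067 0.02 ] [0.68  0.104 0.039]
scene 0.05 68 [0.658 0.064 0.041] [0.689 0.103 0.06 ]
scene 0.07 119 [0.66  0.065 0.06 ] [0.703 0.109 0.08 ]
scene 0.09 87 [0.663 0.07  0.08 ] [0.701 0.108 0.1  ]
scene 0.11 89 [0.671 0.075 0.1  ] [0.695 0.1   0.118]
side 0.03 114 [0.657 0.064 0.02 ] [0.705 0.097 0.04 ]
side 0.05 5 [0.68  0.065 0.04 ] [0.694 0.067 0.041]
side 0.09 63 [0.665 0.077 0.08 ] [0.696 0.101 0.1  ]
side 0.11 103 [0.67  0.073 0.1  ] [0.698 0.1   0.12 ]
wrist 0.03 42 [0.661 0.064 0.02 ] [0.684 0.095 0.039]
wrist 0.05 46 [0.66  0.064 0.04 ] [0.685 0.102 0.06 ]
wrist 0.07 347 [0.662 0.064 0.061] [0.71  0.112 0.08 ]
wrist 0.09 566 [0.665 0.067 0.08 ] [0.707 0.109 0.091]
wrist 0.11 730 [0.672 0.074 0.1  ] [0.7   0.102 0.12 ]
```

Checks agree: both blades are about 92 mm long at z≈0.11, the monitor is tilted back (face y≈0.112 at gripper-body height), and the green bottle is only 0.12 m tall. I'll shut the fingers and go above the standoff point outside the near lever.

Emit:
{"fn": "carry_out", "kwargs": {"increments": [[-0.03,0.01,0,0,1],[-0.06,0.02,0,0,1],[-0.1,0.03,0,0,1],[-0.14,0.04,0,0,1],[-0.17,0.048,0,0,1],[-0.181,0.048,0,0,1],[-0.181,0.048,-0.02,0,1],[-0.181,0.048,-0.05,0,1],[-0.181,0.048,-0.07,0,1],[-0.181,0.048,-0.075,0,1],[-0.181,0.048,-0.075,0,1],[-0.181,0.048,-0.075,0,1]], "grip_force": 10}}

```text
time_s: 1.35
tool_pos: [0.4697, 0.0479, 0.3308]
tool_rot: [-180.0, -0.1, -0.0]
force: [-0.7, -0.2, -0.2]
grip_width: 0.003
```

Run:
```python
from h import *
ims=[]
for n,b in (("scene",(130,60,170,190)),("wrist",(100,60,300,240)),("side",(130,80,190,170))):
    o=env.get_obs();p,d=env.read_camera(n);p=cv2.cvtColor(p,cv2.COLOR_RGB2BGR)
    x,y,w,h=b;ims.append(cv2.resize(p[y:y+h,x:x+w],(400,300)))
    if n!="wrist":
        P=cloud(n,d,o); 
        m=(d>0)&(P[...,2]>.13)&(P[...,2]<.19)&(P[...,0]>.43)&(P[...,0]<.52)&(P[...,1]>0)&(P[...,1]<.08);q=P[m]
        if len(q):print(n,len(q),q.min(0).round(3),q.max(0).round(3))
cv2.imwrite("pics/a1.png",np.vstack([np.hstack(ims[:2]),np.hstack([ims[2],ims[2]*0])]))
```

```text
scene 173 [0.454 0.035 0.146] [0.482 0.059 0.19 ]
side 208 [0.455 0.034 0.149] [0.482 0.06  0.19 ]
```

View pics/a1.png

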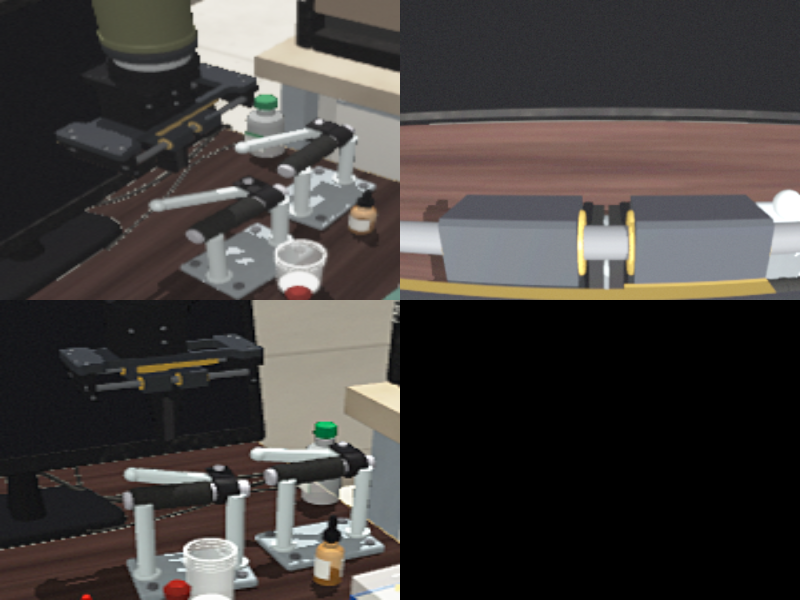

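The fingers hang outside the near lever: tip z≈0.149, over x 0.455–0.482, near edge y≈0.035, lever face about 0.026 there. Descending.

Emit:
{"fn": "carry_out", "kwargs": {"increments": [[0,0.004,-0.015,0,1],[0,0.004,-0.03,0,1],[0,0.004,-0.04,0,1],[0,0.004,-0.046,0,1],[0,0.004,-0.046,0,1],[0,0.004,-0.046,0,1]]}}

```text
time_s: 2.1
tool_pos: [0.4693, 0.0519, 0.2843]
tool_rot: [-180.0, -0.0, -0.0]
force: [0.4, -0.5, -0.1]
grip_width: 0.0001
```

```bash
cat > look.py <<'E'
from h import *
import sys
ims=[]
for n,b in (("scene",(150,100,150,130)),("side",(150,130,180,130))):
    o=env.get_obs();p,d=env.read_camera(n);p=cv2.cvtColor(p,cv2.COLOR_RGB2BGR)
    x,y,w,h=b;ims.append(cv2.resize(p[y:y+h,x:x+w],(400,330),interpolation=cv2.INTER_CUBIC))
    P=cloud(n,d,o);L=P[(d>0)&(p.min(-1)>120)&(abs(P[...,2]-.11)<.014)&(P[...,1]<.06)]
    for nm,(a,bb,e) in {"near":(.415,.49,7.7),"far":(.56,.64,0)}.items():
        s=L[(L[:,0]>a)&(L[:,0]<bb)&(L[:,1]>(-.02 if nm=="far" else -.03))]
        if len(s)<20: print(n,nm,"few");continue
        vx,vy,x0,y0=cv2.fitLine(s[:,:2].astype(np.float32),cv2.DIST_HUBER,0,.001,.001).ravel()
        t=s[:,:2]-[x0,y0];print(n,nm,len(s),"angle",np.degrees(np.arctan2(vy,vx)).round(1),"ballend",s[np.argmin(s[:,0])].round(3))
o=env.get_obs();print(o["time_s"],o["tool_pos"].round(4),o["force"].round(2))
cv2.imwrite(sys.argv[1],np.hstack(ims))
E
python3 look.py pics/a2.png
```

```text
scene near 251 angle -37.2 ballend [0.42  0.036 0.11 ]
scene far 202 angle -29.2 ballend [ 0.56  -0.017  0.115]
side near 258 angle -34.8 ballend [0.419 0.034 0.112]
side far 238 angle -28.3 ballend [0.566 0.041 0.11 ]
2.2 [0.4694 0.052  0.2845] [-0.04 -0.02  0.72]
```

View pics/a2.png

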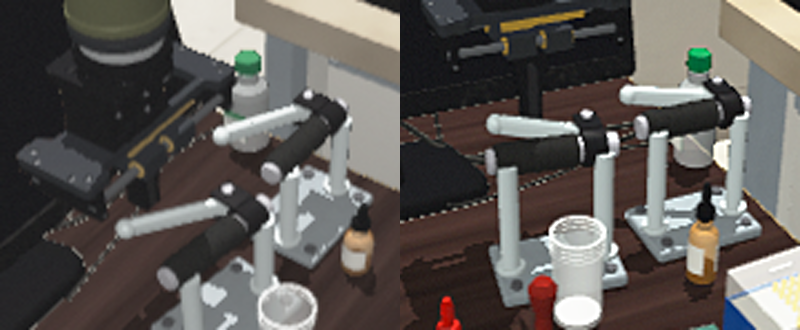

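The fingers are down outside the blade, and neither lever has moved. I'll press in small steps.

Emit:
{"fn": "carry_out", "kwargs": {"increments": [[0,-0.003,0,0,1],[-0.001,-0.006,0,0,1],[-0.001,-0.009,0,0,1],[-0.002,-0.012,0,0,1],[-0.003,-0.014,0,0,1],[-0.003,-0.016,0,0,1],[-0.004,-0.018,0,0,1],[-0.004,-0.018,0,0,1],[-0.004,-0.018,0,0,1]]}}

```text
time_s: 3.1
tool_pos: [0.4652, 0.0343, 0.2839]
tool_rot: [-180.0, -0.1, 0.0]
force: [1.6, 1.6, -0.5]
grip_width: 0.0003
```

```bash
python3 look.py pics/a3.png
```

```text
scene near 240 angle -36.8 ballend [0.42  0.035 0.11 ]
scene far 199 angle -29.3 ballend [ 0.56  -0.017  0.115]
side near 256 angle -34.8 ballend [0.418 0.032 0.111]
side far 237 angle -28.0 ballend [0.564 0.037 0.109]
3.2 [0.4652 0.0343 0.2839] [ 0.74  1.26 -0.61]
```

View pics/a3.png

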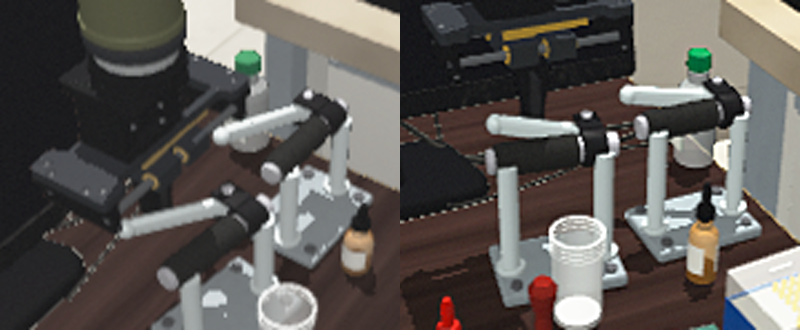

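Contact has just been made, at TCP y≈0.035 with about 2 N. Pressing on.

Emit:
{"fn": "carry_out", "kwargs": {"increments": [[-0.0005,-0.002,0,0,1],[-0.001,-0.004,0,0,1],[-0.002,-0.006,0,0,1],[-0.003,-0.008,0,0,1],[-0.004,-0.01,0,0,1],[-0.004,-0.01,0,0,1],[-0.004,-0.01,0,0,1]]}}

```text
time_s: 3.9
tool_pos: [0.4607, 0.0242, 0.2836]
tool_rot: [-180.0, 0.0, 0.0]
force: [-0.8, 4.6, 0.7]
grip_width: 0.0005
```

Emit:
{"fn": "carry_out", "kwargs": {"increments": [[-0.0003,-0.001,0,0,1],[-0.0005,-0.002,0,0,1],[-0.0007,-0.003,0,0,1],[-0.0007,-0.003,0,0,1],[-0.0007,-0.003,0,0,1]]}}

```text
time_s: 4.4
tool_pos: [0.46, 0.0214, 0.2836]
tool_rot: [-180.0, 0.1, 0.0]
force: [-0.2, 5.8, 0.6]
grip_width: 0.0006
```

```bash
python3 look.py pics/a4.png
```

```text
scene near 230 angle -23.6 ballend [0.415 0.011 0.113]
scene far 142 angle -29.1 ballend [ 0.561 -0.019  0.115]
side near 206 angle -22.2 ballend [0.415 0.008 0.111]
side far 237 angle -28.1 ballend [0.565 0.04  0.108]
4.5 [0.46   0.0214 0.2836] [-2.15  5.21  0.69]
```

View pics/a4.png

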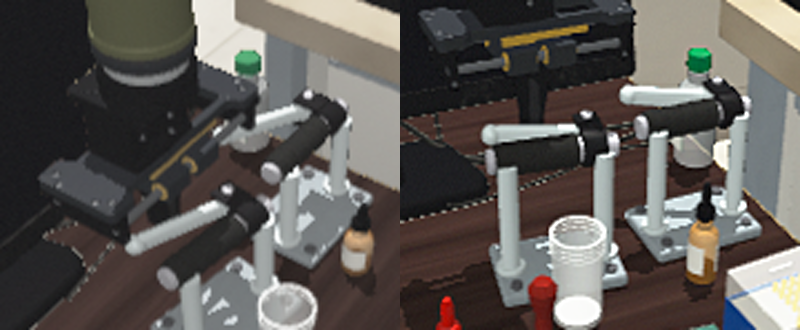

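The lever has turned about 13° (~0.23 rad) with about 5.5 N. I need to see whether it stops here.

Emit:
{"fn": "carry_out", "kwargs": {"increments": [[-0.0003,-0.001,0,0,1],[-0.0005,-0.002,0,0,1],[-0.0005,-0.002,0,0,1],[-0.0005,-0.002,0,0,1]]}}

```text
time_s: 4.9
tool_pos: [0.4596, 0.0205, 0.2837]
tool_rot: [-179.9, 0.0, 0.1]
force: [-0.8, 9.0, -0.8]
grip_width: 0.0006
```

Emit:
{"fn": "carry_out", "kwargs": {"increments": [[-0.0003,-0.001,0,0,1],[-0.0005,-0.002,0,0,1],[-0.0005,-0.002,0,0,1],[-0.0005,-0.002,0,0,1]]}}

```text
time_s: 5.3
tool_pos: [0.4593, 0.0198, 0.2837]
tool_rot: [-179.7, -0.0, 0.1]
force: [0.1, 11.8, -0.5]
grip_width: 0.0004
```

```bash
python3 look.py pics/a5.png
```

```text
scene near 226 angle -23.4 ballend [0.415 0.014 0.114]
scene far 134 angle -28.2 ballend [ 0.56  -0.017  0.115]
side near 201 angle -21.0 ballend [0.415 0.01  0.107]
side far 235 angle -28.5 ballend [0.564 0.037 0.112]
5.4 [0.4593 0.0198 0.2837] [-0.55 11.89 -1.  ]
```

The near lever stops at about 13.5–14° (0.24 rad): force has doubled to 12 N while the TCP barely advanced, so it looks like the sound one. I'll hold briefly, release, and check the spring-back.

Emit:
{"fn": "carry_out", "kwargs": {"increments": [[0,0,0,0,1],[0,0,0,0,1],[0,0,0,0,1],[0.001,0.004,0,0,1],[0.003,0.009,0,0,1],[0.005,0.015,0,0,1],[0.007,0.021,0,0,1],[0.009,0.027,0,0,1],[0.0095,0.032,0,0,1],[0.0095,0.035,0,0,1],[0.0095,0.035,0,0,1],[0.0095,0.035,0,0,1]]}}

```text
time_s: 6.6
tool_pos: [0.4687, 0.0518, 0.2838]
tool_rot: [180.0, 0.0, -0.0]
force: [-1.3, -0.8, -0.3]
grip_width: 0.0004
```

```bash
python3 look.py pics/a6.png
```

```text
scene near 252 angle -36.9 ballend [0.419 0.038 0.109]
scene far 199 angle -28.9 ballend [ 0.561 -0.016  0.114]
side near 259 angle -35.7 ballend [0.419 0.034 0.117]
side far 234 angle -28.8 ballend [0.565 0.039 0.108]
6.7 [0.4688 0.0517 0.2838] [-0.29  0.08 -0.15]
```

The near lever is back at rest. Now to the far handle.

Emit:
{"fn": "carry_out", "kwargs": {"increments": [[0,0.003,0.02,0,1],[0,0.005,0.04,0,1],[0.01,0.005,0.05,0,1],[0.04,0.005,0.05,0,1],[0.08,0.005,0.05,0,1],[0.12,0.005,0.05,0,1],[0.14,0.005,0.05,0,1],[0.146,0.005,0.05,0,1],[0.146,0.005,0.04,0,1],[0.146,0.005,0.02,0,1],[0.146,0.005,0.005,0,1],[0.146,0.005,0,0,1],[0.146,0.005,0,0,1],[0.146,0.005,0,0,1]]}}

```text
time_s: 8.1
tool_pos: [0.6148, 0.057, 0.2844]
tool_rot: [-180.0, -0.1, 0.0]
force: [-0.4, 1.2, 1.3]
grip_width: 0.0004
```

```bash
python3 look.py pics/b1.png
```

```text
scene near 254 angle -37.4 ballend [0.419 0.035 0.108]
scene far 197 angle -29.6 ballend [0.566 0.041 0.11 ]
side near 260 angle -35.7 ballend [0.419 0.034 0.11 ]
side far 234 angle -28.9 ballend [0.565 0.04  0.113]
8.2 [0.6151 0.0571 0.2849] [-0.27 -0.66  0.52]
```

View pics/b1.png

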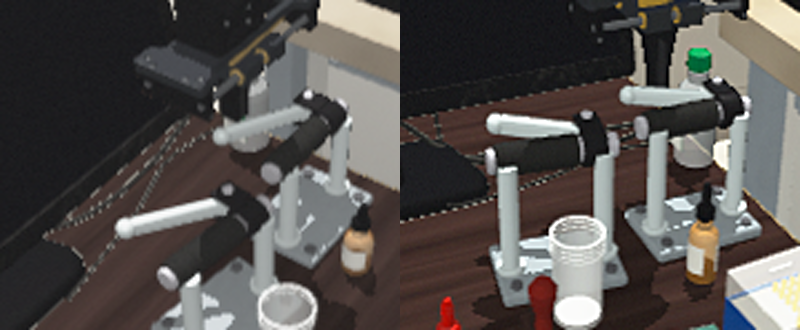

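The fingers are outside the far blade and both levers are at rest. Pressing the far lever.

Emit:
{"fn": "carry_out", "kwargs": {"increments": [[0,-0.004,0,0,1],[0,-0.008,0,0,1],[0,-0.012,0,0,1],[-0.001,-0.015,0,0,1],[-0.002,-0.018,0,0,1],[-0.003,-0.021,0,0,1],[-0.004,-0.024,0,0,1],[-0.0045,-0.026,0,0,1],[-0.005,-0.028,0,0,1],[-0.005,-0.028,0,0,1],[-0.005,-0.028,0,0,1]]}}

```text
time_s: 9.3
tool_pos: [0.6092, 0.0302, 0.2837]
tool_rot: [-179.9, 0.1, 0.1]
force: [-1.7, 4.4, 0.2]
grip_width: 0.0009
```

Emit:
{"fn": "carry_out", "kwargs": {"increments": [[-0.0003,-0.002,0,0,1],[-0.0006,-0.004,0,0,1],[-0.001,-0.006,0,0,1],[-0.001,-0.006,0,0,1],[-0.001,-0.006,0,0,1]]}}

```text
time_s: 9.8
tool_pos: [0.6079, 0.0246, 0.2836]
tool_rot: [-179.9, 0.2, 0.1]
force: [-1.9, 6.0, 2.1]
grip_width: 0.0004
```

```bash
python3 look.py pics/b2.png
```

```text
scene near 252 angle -35.5 ballend [0.419 0.035 0.108]
scene far 164 angle -10.8 ballend [0.56  0.01  0.111]
side near 260 angle -35.4 ballend [0.419 0.033 0.111]
side far 149 angle -9.5 ballend [0.56  0.008 0.11 ]
9.9 [0.6079 0.0246 0.2836] [-2.77  5.75  1.7 ]
```

View pics/b2.png

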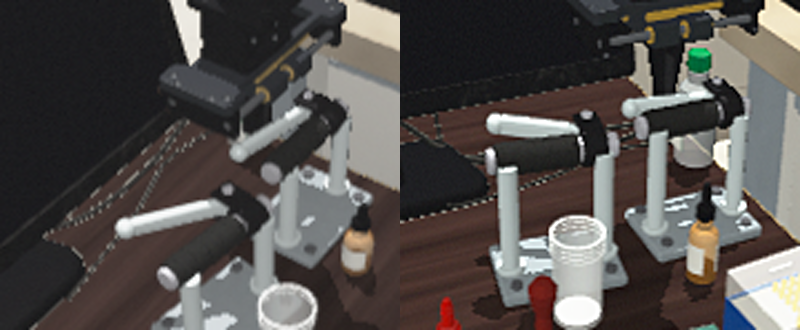

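The far lever has turned about 19° (0.33 rad), past 0.24, and still gives only spring force, so it is the worn one. Pressing on to its limit.

Emit:
{"fn": "carry_out", "kwargs": {"increments": [[-0.0003,-0.002,0,0,1],[-0.0006,-0.004,0,0,1],[-0.0008,-0.006,0,0,1],[-0.001,-0.008,0,0,1],[-0.001,-0.008,0,0,1],[-0.001,-0.008,0,0,1]]}}

```text
time_s: 10.5
tool_pos: [0.6066, 0.017, 0.2835]
tool_rot: [-179.8, 0.2, 0.1]
force: [-3.5, 6.8, 3.4]
grip_width: 0.0003
```

Emit:
{"fn": "carry_out", "kwargs": {"increments": [[-0.0003,-0.001,0,0,1],[-0.0006,-0.002,0,0,1],[-0.0006,-0.003,0,0,1],[-0.0006,-0.003,0,0,1],[-0.0006,-0.003,0,0,1]]}}

```text
time_s: 11.0
tool_pos: [0.6061, 0.0142, 0.2836]
tool_rot: [-179.8, 0.2, 0.1]
force: [-4.1, 7.8, 1.8]
grip_width: 0.0003
```

```bash
python3 look.py pics/b3.png
```

```text
scene near 252 angle -36.2 ballend [0.419 0.038 0.109]
scene far 125 angle -0.5 ballend [ 0.56  -0.008  0.113]
side near 255 angle -35.0 ballend [0.419 0.035 0.109]
side far 79 angle 0.4 ballend [ 0.56  -0.002  0.119]
11.1 [0.6061 0.0142 0.2836] [-3.38  7.27  2.05]
```

View pics/b3.png

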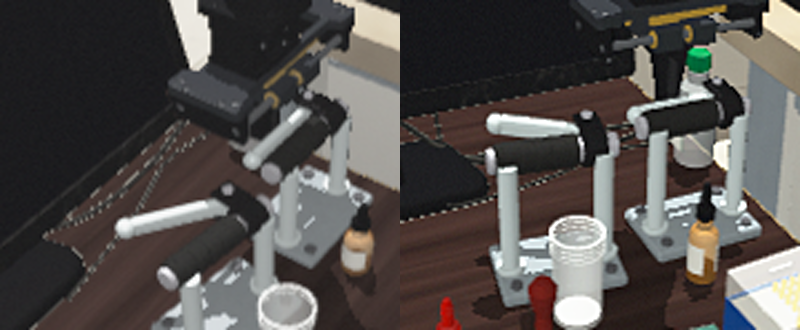

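Emit:
{"fn": "carry_out", "kwargs": {"increments": [[0,-0.001,0,0,1],[0,-0.002,0,0,1],[0,-0.002,0,0,1],[0,-0.002,0,0,1]]}}

```text
time_s: 11.5
tool_pos: [0.6061, 0.0134, 0.2835]
tool_rot: [-179.7, 0.2, 0.2]
force: [-3.7, 8.5, 1.9]
grip_width: 0.0003
```

Emit:
{"fn": "carry_out", "kwargs": {"increments": [[0,-0.001,0,0,1],[0,-0.002,0,0,1],[0,-0.002,0,0,1],[0,-0.002,0,0,1]]}}

```text
time_s: 11.9
tool_pos: [0.6061, 0.013, 0.2836]
tool_rot: [-179.6, 0.2, 0.2]
force: [-2.7, 11.6, 2.1]
grip_width: 0.0004
```

Emit:
{"fn": "carry_out", "kwargs": {"increments": [[0,-0.001,0,0,1],[0,-0.002,0,0,1],[0,-0.002,0,0,1],[0,-0.002,0,0,1],[0,-0.002,0,0,1],[0,-0.002,0,0,1]]}}

```text
time_s: 12.5
tool_pos: [0.6061, 0.0125, 0.2836]
tool_rot: [-179.5, 0.2, 0.3]
force: [-3.6, 14.1, 2.7]
grip_width: 0.0003
```

```bash
python3 look.py pics/b4.png
```

```text
scene near 253 angle -36.0 ballend [0.419 0.038 0.109]
scene far 127 angle -0.1 ballend [0.56  0.001 0.115]
side near 258 angle -36.1 ballend [0.419 0.034 0.11 ]
side far 77 angle 0.7 ballend [ 0.56  -0.008  0.119]
12.6 [0.6061 0.0125 0.2836] [-3.5  13.93  2.57]
```

View pics/b4.png

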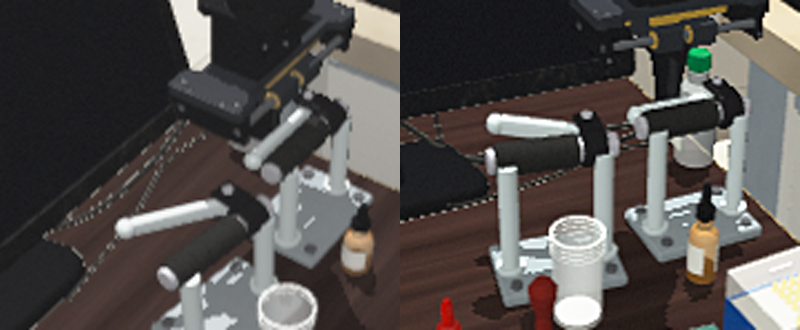

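The far lever is at its limit: parallel with the bar (29°), force 14 N and steep, held for over 0.5 s. Releasing it.

Emit:
{"fn": "carry_out", "kwargs": {"increments": [[0,0,0,0,1],[0.001,0.005,0,0,1],[0.002,0.012,0,0,1],[0.004,0.02,0,0,1],[0.006,0.028,0,0,1],[0.0075,0.036,0,0,1],[0.0075,0.044,0,0,1],[0.0075,0.051,0,0,1],[0.0075,0.051,0,0,1],[0.0075,0.051,0,0,1]]}}

```text
time_s: 13.6
tool_pos: [0.6147, 0.0568, 0.2838]
tool_rot: [180.0, -0.0, 0.0]
force: [0.6, 0.5, 0.4]
grip_width: 0.0003
```

Emit:
{"fn": "carry_out", "kwargs": {"increments": [[0,0,0.02,0,1],[0,0,0.04,0,1],[-0.01,-0.002,0.05,0,1],[-0.04,-0.005,0.05,0,1],[-0.08,-0.005,0.05,0,1],[-0.12,-0.005,0.05,0,1],[-0.14,-0.005,0.05,0,1],[-0.146,-0.005,0.05,0,1],[-0.146,-0.005,0.04,0,1],[-0.146,-0.005,0.02,0,1],[-0.146,-0.005,0.005,0,1],[-0.146,-0.005,0,0,1],[-0.146,-0.005,0,0,1],[-0.146,-0.005,0,0,1]]}}

```text
time_s: 15.0
tool_pos: [0.4694, 0.052, 0.284]
tool_rot: [-180.0, -0.0, -0.0]
force: [0.3, -0.6, -0.4]
grip_width: 0.0004
```

```bash
python3 look.py pics/c1.png
```

```text
scene near 254 angle -36.6 ballend [0.419 0.036 0.107]
scene far 201 angle -29.0 ballend [ 0.56  -0.02   0.116]
side near 257 angle -35.4 ballend [0.419 0.034 0.115]
side far 234 angle -28.3 ballend [0.565 0.04  0.116]
15.1 [0.4693 0.052  0.2845] [-0.56  0.84  0.54]
```

Both levers are at rest. Now I'll press the near (sound) lever again with the same strokes and hold it.

Emit:
{"fn": "carry_out", "kwargs": {"increments": [[0,-0.003,0,0,1],[-0.001,-0.006,0,0,1],[-0.001,-0.009,0,0,1],[-0.002,-0.012,0,0,1],[-0.003,-0.015,0,0,1],[-0.004,-0.018,0,0,1],[-0.005,-0.021,0,0,1],[-0.006,-0.024,0,0,1],[-0.007,-0.027,0,0,1],[-0.008,-0.029,0,0,1],[-0.0085,-0.031,0,0,1],[-0.009,-0.033,0,0,1],[-0.0095,-0.035,0,0,1],[-0.0095,-0.036,0,0,1],[-0.0095,-0.036,0,0,1],[-0.0095,-0.036,0,0,1],[-0.0095,-0.036,0,0,1]]}}

```text
time_s: 16.8
tool_pos: [0.459, 0.0197, 0.2838]
tool_rot: [-179.7, -0.0, 0.1]
force: [-0.8, 13.0, -0.6]
grip_width: 0.0008
```

```bash
python3 look.py pics/c2.png
```

```text
scene near 225 angle -20.9 ballend [0.415 0.014 0.114]
scene far 132 angle -29.6 ballend [ 0.56  -0.02   0.116]
side near 202 angle -20.6 ballend [0.416 0.009 0.112]
side far 234 angle -27.9 ballend [0.565 0.04  0.113]
16.9 [0.459  0.0197 0.2838] [ 0.25 12.93  0.23]
```

View pics/c2.png

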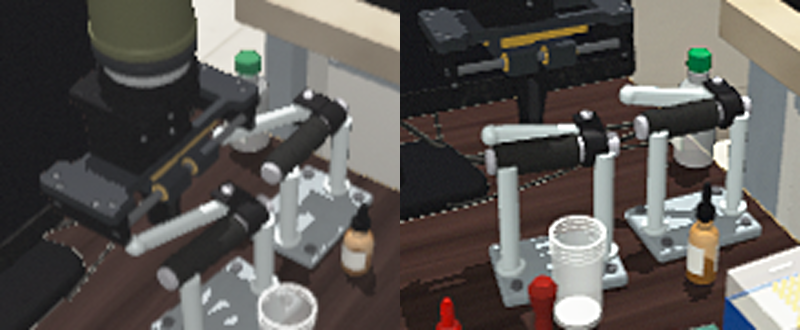

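The near lever is held at its stop (about 15° turned, 13 N steady), with the far lever at rest and nothing else disturbed. Handing in.

```bash
python3 -c "
from cell import env
print(env.sign_off())"
```

```text
the job is handed in; nothing more can be done
None
```

The nearer handle is the sound one, and I handed the job in at about 17 s with its lever held against its stop. `sign_off` gives no verdict, so the result below rests on my own checks.

- **Near lever, first press:** it stopped after about 13–14° (stop at 0.24 rad). The force rose from about 5 N to 12 N with almost no further travel. It sprang back to rest when released.
- **Far lever:** it passed 0.24 rad on spring force alone and ran on until parallel with its bar, about 29° (0.50 rad). I held it there at about 14 N, then released it, and it returned to rest. This is the worn one.
- **Final state:** the near lever is pressed about 15° with a steady 13 N, using the outside of the shut fingers. The far lever's measured angle matches its starting value.

The two cameras differed by 1–2° on the lever angles, so the angles are approximate. The force rise confirmed both limits independently. I compared the loose items by eye only, in the scene and side pictures, and the crops I viewed after the first move did not cover all of them. The ones in view had not moved, and there was no unexpected force.

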